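Clamp a contactor in the pump-action bench clamp and hold it

ROBOT

A 6-joint arm with a two-finger parallel gripper is mounted at the origin on the work surface. World frame = base frame: x ahead of the robot, y to its left, z up, the work surface at z = 0. Lengths are in mm, angles in rad, forces in N, time in s.
With the tool pointing down it reaches from about 275 to 975 mm from the base axis. Payload 8.4 kg.
Tool frame: the origin (TCP) lies midway between the tips of the shut fingers; the grasp point (between the pads) lies 19 mm behind it (pinch_z is the distance from the TCP to the grasp point, in mm); z points along the fingers, y is the line along which they close (so a half turn about z gives the same grasp; the last joint's range is limited). The gripper opens to 92 mm and grips with 3 to 60 N. Pads are 20 mm wide; open, the fingers measure 128 mm over their backs; the gripper's body (75 mm by 189 mm) begins 69 mm behind the grasp point.
Start: joints at [-1.224, 0.353, 1.633, -0, 1.155, -0.002], TCP at [213.605, -587.367, 194.183] pointing down, gripper open.
Joint ranges: [-2.63, 2.63], [-0.92, 2.1], [0.06, 2.66], [-1.3, 4.44], [0, 2.69], [-3.02, 3.02]. Speed limits (rad/s): [2.22, 2.22, 2.79, 3.14, 3.14, 3.14].

INTERFACE

Orientations are given as a 3x3 rotation matrix whose columns are the frame's x, y, z axes.
In Python, from workcell import * gives the robot as it stands.
- The arm moves only by the tool move_arm, never from a script. Its argument "rows" is a list that holds one entry, the list of rows, each a list of 7 numbers: the shift along the tool's x, y, z in m, then the turn, a rotation vector about the tool's x, y, z in degrees, then the finger opening in m, from 0 to 0.0919. A call has 1 to 20 rows; each row is the pose to reach, as a shift and turn from the pose commanded when the call began, along the tool's axes at that moment; what a row does not reach only later rows make up. A row lasts 1/10 s, in which the tool goes at most 50 mm and 8.59 degrees, less where a joint would pass 70% of its speed; a pose out of reach is approached as far as the arm can. A call with a gripper value outside its range is refused whole. The fingers move at their own pace and stop on an object; "force" is the grip in N (left out, the last holds). Time passes only in rows, so rows that repeat a pose let the fingers close. It gives the time, the measured TCP pose, the force, the opening and the grip force at its end, in the units of the state.
- get_obs(): the state, without advancing time (a new reading comes with each control period).
- snapshot(name): name is "scene" or "top" or "wrist"; returns the picture (400x640x3 uint8, red, green, blue); there is no depth.
- camera_params(name): a dict with "fx", "fy", "cx", "cy" (pixels), "position" and "attitude" of the camera in the world. Camera axes: x right, y down, z forward; pixel columns grow to the right and rows downward; lengths in mm; the calibration is good to about 2 mm. A picture is of the moment at which its call begins: read the wrist's pose just before it. camera_params takes no time and is no camera call; for the wrist camera it gives the pose at the moment of the call.
- job_done(): hands the job in; it is judged then, once.
The state is a dict: "time": time; "joints": joint angles; "qvel": joint speeds; "joint_efforts": joint torques, N m; "ee_pos": TCP position; "ee_rot": TCP orientation; "ft_force": force on the tool from outside, world axes, zero at the start; "wrist_torque": the same for the moment, N m; "width": finger opening in mm; "finger_force": force on a finger pad.
Only numpy, scipy, OpenCV 4.12 (cv2) and the standard library are available. Lean on these libraries where they do the work, as an engineer would, in place of code of your own. Each camera call takes 0.05 s, during which the arm holds its last target. There are 200 camera calls.

TASK

Set the loose stepped contactor upright on the rails of the pump clamp, lengthwise in the open mouth between the two jaws, and let go of it. Then pump the clamp's trigger against its grip post, stroke by stroke, to draw the far jaw in (never push the jaw itself) until the contactor is pinched and the sprung pad of the near jaw is pressed about halfway in, never all the way, which would crack the housing. Finish while still holding the trigger squeezed with the contactor clamped like that, and leave the other things on the bench where they are.

Things in the scene. Friction and masses are not known exactly. Their poses are not given: they have to be found in the camera images.
- clamp: Pump-action bar clamp on a grey base plate 300 x 100 x 8 mm (x -160 to 140) bolted to the bench. Origin on the bench, +x along the bar from handle to mouth, z up. In order along x (mm): grip post, trigger plate, black near jaw (-30 to 0, 44 wide, top at z 80), its sprung pad (to x = 12), the open mouth, far jaw (face at x = 110 minus the bar travel). Low cheeks (z 46, 42 wide) join post and near jaw.
- post (a point): Middle of the rear face (away from the jaws) of the fixed upright black grip post behind the trigger: clamp x = -128 mm, y 0, z 95. Axes as the clamp. The post is 20 mm thick (x -128 to -108), 28 wide, top at z 135. The bar's tail (10 mm wide, z 20 to 34) comes out behind it, by up to 55 mm, as the clamp closes.
- bed (a point): Top of the mouth's two aluminium rails, on their centre line, at clamp x = 50 mm, z = 42 mm; axes as the clamp. The workpiece stands on them: total width 44 (y -22 to 22) with a 16 mm slot between, from the near jaw to x = 135.
- jaw: The far, moving jaw: black block 18 mm thick (x), 44 wide (y), 1 to 38 mm above the rails. Origin at the foot of its face, mid-width, at rail height; axes as the clamp's. Pumping moves it to -x and it stays where it is left (6 N of brake drag); it cannot be released, so do not overshoot.
- bar (a joint): Travel of the bar with the far jaw (m): 0 = wide open (98 mm between jaw face and undisturbed pad), grows as it closes, limit 0.075; starts between 0 and 0.025. The gap is 98 mm minus this travel.
- trigger (a joint): Trigger stroke (m): 0 at rest, 0.020 fully squeezed to the post. It springs back by itself (3 N at rest, 4.5 N at full stroke). When squeezed, a pawl catches the next 6 mm tooth of the bar (first 2 to 9 mm lost), then carries the bar along one to one; on the way back it clicks over the teeth. A full stroke closes the jaw 12 mm (the first one 11 to 17). It takes about 10 N, and about 17 N with the pad half in.
- trigger_plate: The trigger: upright grey plate 10 mm thick (x), 26 wide, 70 tall, top at z 130 of the clamp. Origin at the middle of its face towards the jaws, z 95; axes as the clamp's. At rest at clamp x = -74 mm; squeezed, it travels to -x. From this face to the post's rear face: 54 mm at rest, 34 mm fully squeezed. 44 mm free between plate and near jaw at rest.
- pad (a joint): How far the sprung rubber pad is pressed into the near jaw (m): 0 = out, 0.012 = bottomed (crushing); halfway is 0.006. Spring 1 N per mm.
- pad_face: The sprung pad's rubber plate, 5 mm thick, 38 wide, 30 tall, on the near jaw. Origin at the middle of its outer face (clamp x = 12 mm, z 61 when out).
- contactor: The workpiece, a grey plastic contactor 50 mm long (x), 42 wide (y), 58 tall, 0.18 to 0.35 kg, standing loose on the bench. Origin at the centre of its underside. Lower part 50 x 42 x 38; above it a narrower block 34 (x) x 42 (y) up to z 58 with a black cap; brass screws on the two steps. It is clamped by its 50 mm length, either way round.
- can_a: Bystander: aerosol can, 66 mm diameter, 190 tall; origin under its centre.
- can_b: Bystander: aerosol can, 66 mm diameter, 170 tall; origin under its centre.
- tape: Bystander: roll of black tape lying flat, 70 mm outside, 19 tall; origin under its centre.
- driver: Bystander: screwdriver lying on the bench.
- carton: Bystander: closed cardboard box 90 x 120 x 60 mm; origin under its centre.
- breaker: Bystander: white circuit breaker lying flat, 85 x 68 x 18 mm; origin under its centre.
- gland: Bystander: brass cable gland, 32 mm diameter, 30 tall; origin under its centre.
There are look-alikes about, which are no part of the job. Leave any blue or red look-alike of the contactor alone.

How it is judged (in metres and radians):
On the way, in this order (a step that is already met when the one before it is completed fails the run):
1. the contactor stands upright and let go on the rails between the jaws (z of contactor in the frame of clamp between 0.036 and 0.046 m and y of contactor in the frame of clamp between -0.013 and 0.013 m and x of contactor in the frame of clamp above 0.022 m and x of contactor in the frame of jaw below -0.015 m and angle between contactor's own z axis and vertical below 0.12 rad and angle between the x axis of contactor and the x axis of clamp, either way round below 0.2 rad and contact force between each of the arm, the fingers and contactor below 0.3 N and linear speed of contactor below 0.02 m/s), for 0.2 s.
2. the trigger is squeezed with the contactor pinched between jaw and pad (contact force between each of jaw, pad_face and contactor above 1.5 N and value of joint pad above 0.003 m and contact force between the fingers and trigger_plate above 2 N), for 0.2 s.
At the end, for the whole second after the job is handed in: Contactor upright on the rails (7 deg), within 13 mm of their middle and 11 deg of lengthwise, untouched by the robot, at rest, pinched by jaw and pad (each over 1.5 N), pad 3 to 9 mm in, fingers still squeezing the trigger (over 2 N, 2 mm of stroke); other things within 30 mm of their places (all of step 2 and z of contactor in the frame of clamp between 0.036 and 0.046 m and y of contactor in the frame of clamp between -0.013 and 0.013 m and x of contactor in the frame of clamp above 0.022 m and x of contactor in the frame of jaw below -0.015 m and angle between contactor's own z axis and vertical below 0.12 rad and angle between the x axis of contactor and the x axis of clamp, either way round below 0.2 rad and contact force between each of the arm, the fingers and contactor below 0.3 N and value of joint pad below 0.009 m and value of joint trigger above 0.002 m and linear speed of contactor below 0.01 m/s and distance of each of can_a, can_b, tape, driver, carton, breaker, gland from where it was at the start of the episode below 0.03 m); the arm keeps its last pose, push and grip.
It fails at once if the pad is bottomed: the housing cracks (value of joint pad above 0.0113 m).
It fails at once if the contactor is squeezed by the jaw with over 40 N (contact force between jaw and contactor above 40 N).
It fails at once if the robot pushes the far jaw directly (contact force between any of the arm, the fingers and jaw above 4 N).
It fails at once if one of the other things is knocked away (distance of any of can_a, can_b, tape, driver, carton, breaker, gland from where it was at the start of the episode above 0.03 m).
It also fails if it takes over 72 s, if anything falls off the work surface, if the arm or the gripper's body presses on something with over 40 N, if the wrist force passes 120 N, or if a joint passes its speed limit or range.

## Working session

There is one attempt and no reset: what is moved stays moved. The work goes in short steps, Python scripts to look and compute and a tool call to move; the robot and the scene stay as the last step left them, time stands still between calls to the robot, and variables do not carry over. Pictures are saved under pics/ and viewed, at most 10 in all, crops included, and the job is handed in when it is done.

Besides the shell and the picture viewer there is one more tool, called after "Call:" by a JSON object that holds its "name" and its "arguments". move_arm: Moves the arm, as the interface text tells. Its arguments: {"type":"object","properties":{"rows":{"type":"array","items":{"type":"array","items":{"type":"array","items":{"type":"number"}}}},"force":{"type":"number"}},"required":["rows"]}

```bash
mkdir -p pics; ls; python3 - <<'E'
from workcell import *
import cv2
for n in("scene","top"):
    im=snapshot(n); cv2.imwrite(f"pics/{n}0.png",im[...,::-1])
    print(n,camera_params(n))
print(camera_params("wrist"))
print(get_obs())
E
```

```text
pics
scene {'fx': 494.426309423497, 'fy': 494.426309423497, 'cx': 317.609945442708, 'cy': 205.10248805903387, 'position': array([1340.30347401, -349.17860008, 1121.3760418 ]), 'attitude': array([[ 0.41829637,  0.68587746, -0.59548321],
       [ 0.90830511, -0.31358109,  0.27685505],
       [ 0.00315637, -0.65668791, -0.75415583]])}
top {'fx': 515.0034355034461, 'fy': 515.0034355034461, 'cx': 317.72259423439453, 'cy': 195.95043669674257, 'position': array([ 433.5226447 ,    1.6702697 , 1428.40274387]), 'attitude': array([[-1.50378864e-02, -9.95818491e-01,  9.01076892e-02],
       [-9.99886873e-01,  1.49477056e-02, -1.67559076e-03],
       [ 3.21681053e-04, -9.01226929e-02, -9.95930618e-01]])}
{'fx': 339.5161446503008, 'fy': 339.5161446503008, 'cx': 316.6484091464792, 'cy': 194.6216875511769, 'position': array([ 290.11184701, -558.05499504,  383.29013616]), 'attitude': array([[ 0.34128135, -0.90031109, -0.27012401],
       [-0.93996054, -0.32722256, -0.09695141],
       [-0.00110424,  0.28699362, -0.95793186]])}
{'time': 0.1, 'joints': array([-1.22437416e+00,  3.53539421e-01,  1.63400107e+00,  8.05271075e-07,
        1.15522475e+00, -2.40851109e-03]), 'qvel': array([ 2.04661008e-05, -1.70042795e-03, -1.11067903e-03,  1.14917366e-04,
       -3.61602946e-04,  1.01234181e-03]), 'joint_efforts': array([ 1.26535666e-03, -5.94904947e+01, -3.34924471e+01,  6.99710450e-02,
        1.83738425e-02, -4.21452535e-05]), 'ee_pos': array([ 213.46967775, -586.94418644,  193.5885545 ]), 'ee_rot': array([[ 9.39773141e-01,  3.41798603e-01, -3.97442160e-04],
       [ 3.41798834e-01, -9.39772494e-01,  1.10318108e-03],
       [ 3.56054138e-06, -1.17258521e-03, -9.99999313e-01]]), 'ft_force': array([ 0.31145676, -0.09192357,  0.09877792]), 'wrist_torque': array([ 0.01593503,  0.02239979, -0.00235591]), 'finger_force': 0.0, 'width': 91.62857665216892}
```

View pics/scene0.png

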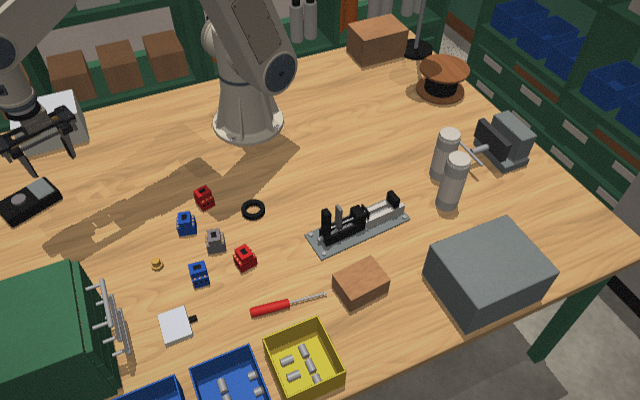

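View pics/top0.png

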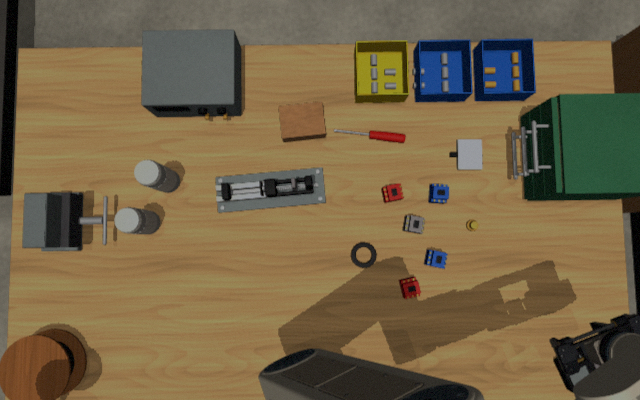

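The top view shows the clamp (216–326, 168–213) with its mouth to the left (+y), and the grey contactor at about (414,224) between red and blue look-alikes. Now I'll measure both.

```bash
cat > h.py <<'E'
from workcell import *
import cv2, numpy as np
def ray(c,uv,z):
    uv=np.atleast_2d(np.array(uv,float)); R=np.array(c["attitude"])
    d=np.c_[(uv[:,0]-c["cx"])/c["fx"],(uv[:,1]-c["cy"])/c["fy"],np.ones(len(uv))]@R.T
    p=np.array(c["position"]); return p+d*((z-p[2])/d[:,2])[:,None]
def proj(c,P):
    q=(np.atleast_2d(P)-c["position"])@np.array(c["attitude"]); return np.c_[q[:,0]/q[:,2]*c["fx"]+c["cx"],q[:,1]/q[:,2]*c["fy"]+c["cy"]]
def tool(P):
    o=get_obs(); return (np.asarray(P)-o["ee_pos"])@o["ee_rot"]
E
python3 - <<'E'
from h import *
im=cv2.imread("pics/top0.png"); c=camera_params("top")
hsv=cv2.cvtColor(im,cv2.COLOR_BGR2HSV)
m=((hsv[...,1]<70)).astype(np.uint8)*255
for name,(x0,y0,x1,y1),z in(("clamp",(205,158,338,222),8),("cont",(402,211,428,238),45)):
    s=m[y0:y1,x0:x1]
    if name=="clamp": s=cv2.morphologyEx(s,cv2.MORPH_OPEN,np.ones((3,3)))
    k=max(cv2.findContours(s,cv2.RETR_EXTERNAL,cv2.CHAIN_APPROX_NONE)[0],key=cv2.contourArea)
    r=cv2.minAreaRect(k); b=cv2.boxPoints(r)+[x0,y0]
    w=ray(c,b,z); print(name,r[1],b.round(1).tolist()); print(w.round(1)); print("ctr",w.mean(0).round(1), "sides",np.linalg.norm(np.diff(w,axis=0),axis=1).round(1),"ang",[np.degrees(np.arctan2(*(w[i+1]-w[i])[[1,0]])).round(1) for i in range(3)])
print(ray(c,[371,254],0))
cv2.imwrite("pics/crops.png",np.hstack([cv2.resize(im[155:225,205:340],None,fx=4,fy=4,interpolation=cv2.INTER_CUBIC),cv2.resize(im[205:240,395:430],(280,280),interpolation=cv2.INTER_CUBIC)][:1]+[cv2.resize(im[205:240,395:430],(255,280),interpolation=cv2.INTER_CUBIC)]))
E
```

```text
clamp (35.84666442871094, 108.72012329101562) [[213.8, 176.7], [322.1, 166.7], [325.4, 202.4], [217.1, 212.4]]
[[620.  287.1   8. ]
 [643.6 -14.1   8. ]
 [543.8 -21.7   8. ]
 [520.6 277.6   8. ]]
ctr [582.  132.2   8. ] sides [302.1 100.1 300.2] ang [np.float64(-85.5), np.float64(-175.7), np.float64(94.4)]
cont (19.409072875976562, 16.27857780456543) [[402.7, 229.8], [405.6, 213.8], [424.7, 217.3], [421.8, 233.3]]
[[ 464.  -227.    45. ]
 [ 506.9 -236.1   45. ]
 [ 496.8 -287.2   45. ]
 [ 454.  -277.9   45. ]]
ctr [ 480.4 -257.1   45. ] sides [43.8 52.  43.8] ang [np.float64(-12.0), np.float64(-101.2), np.float64(167.8)]
[[ 399.88248553 -145.17959615    0.        ]]
```

View pics/crops.png

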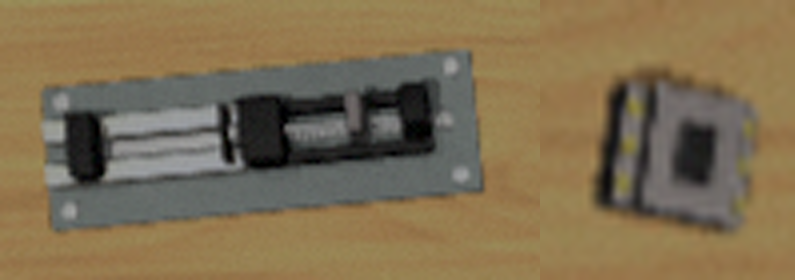

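The crops confirm the layout: post at right (410,110), trigger (355,110), near jaw (265,130), far jaw (85,145). The contactor's steps face its left and right sides, so its long axis points to about 79° and the clamp's +x to about 94.5°. Next I move above the contactor.

Call:
{"name": "move_arm", "arguments": {"rows": [[[0.363,-0.219,0,0,0,-58.8,0.066],[0.363,-0.219,0,0,0,-58.8,0.066],[0.363,-0.219,0,0,0,-58.8,0.066],[0.363,-0.219,0,0,0,-58.8,0.066],[0.363,-0.219,0,0,0,-58.8,0.066],[0.363,-0.219,0,0,0,-58.8,0.066],[0.363,-0.219,0,0,0,-58.8,0.066],[0.363,-0.219,0,0,0,-58.8,0.066],[0.363,-0.219,0,0,0,-58.8,0.066],[0.363,-0.219,0,0,0,-58.8,0.066],[0.363,-0.219,0,0,0,-58.8,0.066],[0.363,-0.219,0,0,0,-58.8,0.066],[0.363,-0.219,0,0,0,-58.8,0.066],[0.363,-0.219,0,0,0,-58.8,0.066]]], "force": 25}}

```text
time: 1.5
ee_pos: [479.3, -258.4, 194.2]
ee_rot: [[0.196, 0.981, -0.0], [0.981, -0.196, -0.0], [-0.0, -0.0, -1.0]]
ft_force: [-0.2, 0.5, -0.3]
width: 66.2
finger_force: 0.0
```

```bash
python3 - <<'E'
from h import *
o=get_obs(); print(o["time"],o["ee_pos"],o["ee_rot"].round(3).tolist(),o["width"],o["qvel"].round(3))
c=camera_params("wrist"); im=snapshot("wrist")[...,::-1].copy(); cv2.imwrite("pics/w1.png",im)
hsv=cv2.cvtColor(im,cv2.COLOR_BGR2HSV)
p=proj(c,[[480.4,-257.1,58]])[0]; print(p, c["position"])
E
```

```text
1.5 [ 479.2809752  -258.38439445  194.1931874 ] [[0.196, 0.981, -0.0], [0.981, -0.196, -0.0], [-0.0, -0.0, -1.0]] 66.19548131429339 [ 0.004 -0.001 -0.001 -0.     0.     0.001]
[317.60335311 178.56613842] [ 495.19751332 -177.14362465  383.91441011]
```

View pics/w1.png

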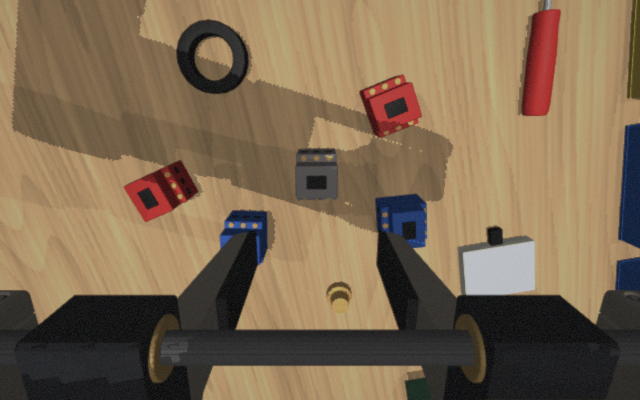

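The wrist view shows the grey contactor's top face at about (296–339, 166–199), square to the fingers. The blue look-alikes at (248,235) and (402,220) are just clear of the finger paths. I'll refine the position.

```bash
python3 - <<'E'
from h import *
c=camera_params("wrist"); im=cv2.imread("pics/w1.png")
g=cv2.cvtColor(im,cv2.COLOR_BGR2GRAY)
print("col@302",g[140:206,300:304].mean(1).astype(int).tolist())
print("row@190",g[188:192,288:348].mean(0).astype(int).tolist(),"\nrow@172",g[170:174,288:348].mean(0).astype(int).tolist())
for n,P in(("top",[(296,167),(339,167),(338.5,199),(296,199)]),):
    w=ray(c,P,58); print(w.round(1), w.mean(0), (w[1]-w[0]),(w[3]-w[0]), "tool",tool(w.mean(0)))
E
```

```text
col@302 [111, 111, 113, 112, 113, 113, 113, 110, 97, 63, 49, 31, 39, 51, 67, 83, 95, 98, 99, 96, 91, 80, 55, 49, 47, 52, 66, 76, 78, 80, 78, 77, 79, 78, 79, 79, 78, 78, 76, 78, 79, 77, 78, 78, 78, 79, 77, 78, 77, 78, 78, 77, 77, 78, 78, 78, 79, 78, 76, 79, 97, 102, 105, 103, 103, 106]
row@190 [93, 92, 93, 96, 99, 101, 101, 88, 73, 76, 79, 77, 78, 77, 78, 77, 77, 76, 72, 64, 59, 60, 63, 61, 60, 61, 60, 60, 60, 59, 62, 62, 60, 63, 60, 60, 62, 61, 72, 78, 78, 79, 77, 80, 78, 77, 79, 77, 75, 77, 93, 100, 100, 104, 103, 100, 100, 97, 100, 102] 
row@172 [99, 101, 101, 103, 104, 104, 100, 81, 77, 78, 80, 78, 79, 78, 77, 77, 79, 79, 78, 78, 79, 79, 80, 79, 79, 79, 78, 79, 79, 78, 80, 79, 78, 78, 78, 80, 78, 80, 80, 78, 79, 79, 80, 78, 80, 79, 79, 79, 76, 73, 95, 100, 99, 97, 95, 97, 100, 98, 98, 98]
[[ 462.1 -241.4   58. ]
 [ 503.3 -249.7   58. ]
 [ 497.  -281.9   58. ]
 [ 455.1 -273.5   58. ]] [ 479.36386284 -261.60297344   58.        ] [41.25253067 -8.2696198   0.        ] [ -7.00698461 -32.06480418   0.        ] tool [ -3.280575     0.63998966 136.18965993]
```

Call:
{"name": "move_arm", "arguments": {"rows": [[[-0.003,0.0005,0.04,0,0,0,0.06],[-0.003,0.0005,0.08,0,0,0,0.06],[-0.003,0.0005,0.11,0,0,0,0.06],[-0.003,0.0005,0.14,0,0,0,0.06],[-0.003,0.0005,0.165,0,0,0,0.06],[-0.003,0.0005,0.179,0,0,0,0.06],[-0.003,0.0005,0.179,0,0,0,0.06],[-0.003,0.0005,0.179,0,0,0,0.035],[-0.003,0.0005,0.179,0,0,0,0.035],[-0.003,0.0005,0.179,0,0,0,0.035],[-0.003,0.0005,0.179,0,0,0,0.035],[-0.003,0.0005,0.179,0,0,0,0.035]]], "force": 25}}

```text
time: 2.75
ee_pos: [480.4, -261.0, 16.4]
ee_rot: [[0.194, 0.981, 0.001], [0.981, -0.194, -0.001], [-0.001, 0.002, -1.0]]
ft_force: [-0.9, 0.5, 7.4]
width: 41.6
finger_force: 25.0
```

```bash
python3 - <<'E'
from h import *
im=cv2.imread("pics/top0.png"); c=camera_params("top")
a=np.radians(94.5); X=np.array([np.cos(a),np.sin(a)]); Y=np.array([-X[1],X[0]]); O=np.array([582,132.2])+10*X
cl=lambda p:((p[:,:2]-O)@np.c_[X,Y]).round(1).tolist()
f=lambda u,v:(u/4+205-.4,v/4+155-.4)
print("far jaw",cl(ray(c,[f(66,150),f(104,145),f(85,112),f(85,182)],80)),"near",cl(ray(c,[f(243,130),f(286,130),f(262,98),f(262,166)],80)),"post",cl(ray(c,[f(402,105),f(432,105),f(415,84),f(415,138)],135)))
print("trig",cl(ray(c,[f(346,110),f(364,110)],130)))
T=O+50*X; o=get_obs(); print(O,T,tool([*T,200]), [np.degrees(np.arctan2(o["ee_rot"][1,1],o["ee_rot"][0,1]))])
E
```

```text
far jaw [[111.8, 2.9], [86.7, 2.0], [97.4, -21.0], [101.0, 25.2]] near [[-5.2, 0.6], [-33.4, 3.3], [-19.5, -19.3], [-15.6, 25.5]] post [[-111.6, 0.6], [-130.5, 2.4], [-121.0, -11.9], [-117.9, 22.3]]
trig [[-75.9, -0.1], [-87.3, 0.9]]
[581.21540904 142.16917334] [577.29245426 192.01504002] [ 463.04590141    7.26799092 -183.87571668] [np.float64(-11.20955229092753)]
```

Call:
{"name": "move_arm", "arguments": {"rows": [[[0,0,-0.03,0,0,0,0.035],[0,0,-0.07,0,0,0,0.035],[0,0,-0.12,0,0,0,0.035],[0.04,0.001,-0.16,0,0,-3,0.035],[0.08,0.002,-0.184,0,0,-6,0.035],[0.125,0.003,-0.184,0,0,-8,0.035],[0.17,0.003,-0.184,0,0,-10,0.035],[0.215,0.003,-0.184,0,0,-12,0.035],[0.26,0.004,-0.184,0,0,-14,0.035],[0.305,0.005,-0.184,0,0,-15.7,0.035],[0.35,0.0055,-0.184,0,0,-15.7,0.035],[0.39,0.0055,-0.184,0,0,-15.7,0.035],[0.425,0.0055,-0.184,0,0,-15.7,0.035],[0.45,0.0055,-0.184,0,0,-15.7,0.035],[0.4605,0.0055,-0.184,0,0,-15.7,0.035],[0.4605,0.0055,-0.184,0,0,-15.7,0.035],[0.4605,0.0055,-0.184,0,0,-15.7,0.035],[0.4605,0.0055,-0.184,0,0,-15.7,0.035]]]}}

```text
time: 4.55
ee_pos: [574.5, 188.8, 199.2]
ee_rot: [[-0.077, 0.997, -0.0], [0.997, 0.077, -0.0], [-0.0, -0.0, -1.0]]
ft_force: [-0.6, -0.5, -3.0]
width: 42.0
finger_force: 25.0
```

```bash
python3 - <<'E'
from h import *
o=get_obs(); print(o["time"],o["ee_pos"],o["ee_rot"].round(3).tolist(),o["width"],o["ft_force"])
im=snapshot("wrist")[...,::-1].copy(); cv2.imwrite("pics/w2.png",im)
E
```

```text
4.55 [574.48729247 188.81516274 199.19184469] [[-0.077, 0.997, -0.0], [0.997, 0.077, -0.0], [-0.0, -0.0, -1.0]] 41.99128227914107 [-0.56094273 -0.50636854 -3.01968804]
```

View pics/w2.png

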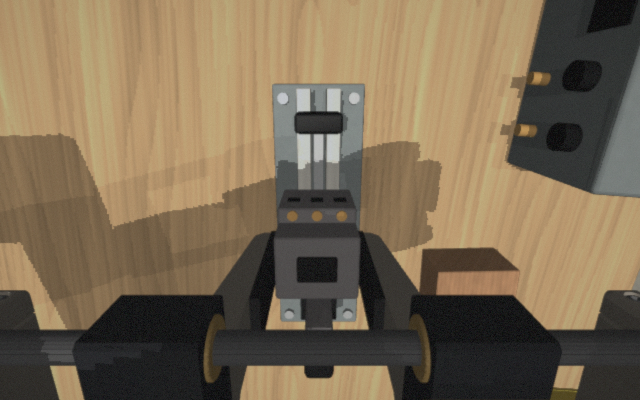

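The jaw's top edge runs along (295–343, 112–133), the base plate's corners are at (273,84), (364,84), (280,322), (357,322), and the contactor hangs straight. I'll refine the clamp frame and jaw position.

```bash
python3 - <<'E'
from h import *
c=camera_params("wrist"); im=cv2.imread("pics/w2.png"); g=cv2.cvtColor(im,cv2.COLOR_BGR2GRAY)
print("colL",g[78:190,303].tolist()); print("row180",g[178:182,268:370].mean(0).astype(int).tolist())
w=ray(c,[(273,84.5),(364,84.5),(280,322),(357,322)],8); print(w.round(1))
d=(w[0]+w[1]-w[2]-w[3])/2; print(np.linalg.norm(d),np.degrees(np.arctan2(d[1],d[0])))
a=np.radians(94.5); X=np.array([np.cos(a),np.sin(a),0]); O=((w.mean(0))+10*X); O[2]=0; print("O",O)
Y=np.array([-X[1],X[0],0])
for uv,z in(((319,133),80),((319,112),80),((295,122),80),((343,122),80)):
    p=ray(c,uv,z)[0]-O; print(uv,(p@X).round(1),(p@Y).round(1))
p=get_obs()["ee_pos"]-O; print("tcp",p@X,p@Y)
b=ray(c,[(275,236),(360,236),(357,298),(278,298)],199-16.4+58); print("contactor top",[( (q-O)@X,(q-O)@Y) for q in b], (b.mean(0)-O)@X,(b.mean(0)-O)@Y)
E
```

```text
colL [166, 167, 167, 167, 165, 144, 122, 130, 137, 136, 159, 188, 195, 195, 197, 195, 196, 197, 196, 197, 195, 197, 195, 198, 198, 196, 196, 196, 195, 195, 196, 196, 191, 115, 47, 24, 26, 40, 52, 56, 60, 57, 59, 57, 51, 57, 53, 56, 52, 53, 51, 46, 50, 39, 23, 60, 150, 187, 197, 195, 198, 195, 198, 196, 197, 198, 197, 196, 195, 196, 196, 197, 197, 198, 196, 194, 198, 198, 197, 197, 198, 198, 195, 195, 194, 194, 195, 195, 197, 190, 157, 129, 126, 126, 125, 124, 126, 124, 127, 127, 126, 126, 125, 124, 123, 126, 127, 126, 125, 127, 123, 97]
row180 [112, 103, 100, 102, 106, 110, 105, 89, 81, 80, 81, 81, 81, 81, 80, 82, 81, 82, 81, 80, 80, 80, 81, 81, 81, 79, 80, 81, 80, 80, 114, 125, 127, 129, 127, 125, 123, 122, 123, 122, 124, 123, 113, 86, 80, 87, 107, 110, 109, 108, 109, 109, 109, 109, 108, 88, 80, 78, 105, 123, 127, 129, 128, 125, 125, 123, 120, 123, 124, 125, 120, 92, 89, 92, 92, 92, 90, 84, 82, 81, 81, 81, 81, 81, 81, 82, 82, 82, 83, 83, 82, 83, 78, 88, 103, 101, 100, 99, 99, 100, 101, 103]
[[521.5 276.1   8. ]
 [618.3 283.5   8. ]
 [542.5 -21.6   8. ]
 [643.9 -13.9   8. ]]
298.4725282737549 94.4753538600434
O [580.76656359 140.96072689   0.        ]
(319, 133) 96.1 -0.1
(319, 112) 114.5 -0.1
(295, 122) 105.9 21.4
(343, 122) 105.8 -21.5
tcp 48.236086243065905 2.3843549487330713
contactor top [(np.float64(66.01877148321152), np.float64(21.979974792553417)), (np.float64(65.92387449306064), np.float64(-18.28745804183115)), (np.float64(32.15623852979452), np.float64(-17.95461314574914)), (np.float64(32.25705331860723), np.float64(21.733711450535438))] 49.08898445616848 1.8679037638770835
```

Call:
{"name": "move_arm", "arguments": {"rows": [[[0.001,0.002,0.04,0,0,0,0.035],[0.001,0.002,0.08,0,0,0,0.035],[0.001,0.002,0.11,0,0,0,0.035],[0.001,0.002,0.125,0,0,0,0.035],[0.001,0.002,0.135,0,0,0,0.035],[0.001,0.002,0.138,0,0,0,0.035],[0.001,0.002,0.14,0,0,0,0.035],[0.001,0.002,0.14,0,0,0,0.035],[0.001,0.002,0.14,0,0,0,0.035]]]}}

```text
time: 5.5
ee_pos: [577.4, 191.5, 60.3]
ee_rot: [[-0.078, 0.997, 0.002], [0.997, 0.078, 0.001], [0.0, 0.002, -1.0]]
ft_force: [0.0, -0.4, -3.0]
width: 41.7
finger_force: 25.0
```

Call:
{"name": "move_arm", "arguments": {"rows": [[[0,0,0.001,0,0,0,0.035],[0,0,0.002,0,0,0,0.035],[0,0,0.002,0,0,0,0.035]]]}}

```text
time: 5.8
ee_pos: [577.2, 191.4, 58.4]
ee_rot: [[-0.078, 0.997, 0.001], [0.997, 0.078, 0.0], [0.0, 0.001, -1.0]]
ft_force: [-2.5, -2.0, 5.3]
width: 41.8
finger_force: 25.0
```

Contact at z 58.4, as expected. Open, dwell, rise.

Call:
{"name": "move_arm", "arguments": {"rows": [[[0,0,0,0,0,0,0.06],[0,0,0,0,0,0,0.06],[0,0,0,0,0,0,0.06],[0,0,0,0,0,0,0.06],[0,0,-0.02,0,0,0,0.06],[0,0,-0.06,0,0,0,0.06],[0,0,-0.1,0,0,0,0.06],[0,0,-0.15,0,0,0,0.06],[0,0,-0.15,0,0,0,0.06],[0,0,-0.15,0,0,0,0.06]]]}}

```text
time: 6.8
ee_pos: [577.4, 191.5, 208.4]
ee_rot: [[-0.078, 0.997, 0.003], [0.997, 0.078, 0.001], [0.001, 0.003, -1.0]]
ft_force: [-0.4, -0.3, 0.5]
width: 59.7
finger_force: 0.0
```

```bash
python3 - <<'E'
from h import *
o=get_obs(); print(o["time"],o["ee_pos"],o["width"],o["ft_force"])
im=snapshot("wrist")[...,::-1].copy(); cv2.imwrite("pics/w3.png",im[40:330,160:480].repeat(2,0).repeat(2,1)[:580])
a=np.radians(94.5); X=np.array([np.cos(a),np.sin(a),0]); O=np.array([580.8,141,0])
for z in(200,160): print("trig", tool(O-111*X+[0,0,z]))
E
```

```text
6.8 [577.36980721 191.45162458 208.35838637] 59.66334110357945 [-0.37171751 -0.3219876   0.46738957]
trig [-161.32135893    0.55806287    6.73725125]
trig [-161.31701041    0.57058913   46.73724906]
```

View pics/w3.png

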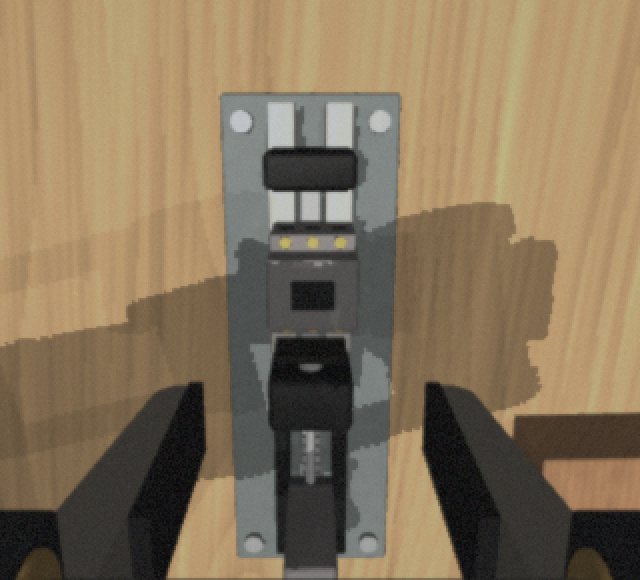

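The crop shows the contactor standing straight on the rails at (312,295), close to the near jaw's pad and well clear of the far jaw (310,170). Next, over to the trigger.

Call:
{"name": "move_arm", "arguments": {"rows": [[[-0.02,0,0,0,0,8,0.0915],[-0.04,0,0,0,0,16,0.0915],[-0.06,0,0,0,0,24,0.0915],[-0.08,0,0,0,0,32,0.0915],[-0.1,0,0,0,0,40,0.0915],[-0.12,0,0,0,0,48,0.0915],[-0.14,0,0,0,0,56,0.0915],[-0.155,0,0,0,0,64,0.0915],[-0.161,0.0005,0,0,0,72,0.0915],[-0.161,0.0005,0,0,0,80,0.0915],[-0.161,0.0005,0,0,0,88,0.0915],[-0.161,0.0005,0,0,0,90,0.0915],[-0.161,0.0005,0,0,0,90,0.0915],[-0.161,0.0005,0,0,0,90,0.0915],[-0.161,0.0005,0,0,0,90,0.0915]]], "force": 40}}

```text
time: 8.35
ee_pos: [589.3, 30.8, 206.3]
ee_rot: [[0.997, 0.079, -0.001], [0.079, -0.997, -0.0], [-0.001, -0.0, -1.0]]
ft_force: [0.6, 0.4, 0.6]
width: 91.7
finger_force: 0.0
```

```bash
python3 - <<'E'
from h import *
o=get_obs(); print(o["time"],o["ee_pos"],o["ee_rot"].round(3).tolist(),o["width"],o["joints"].round(2))
c=camera_params("wrist");im=snapshot("wrist")[...,::-1].copy(); cv2.imwrite("pics/w4.png",im)
a=np.radians(94.5); X=np.array([np.cos(a),np.sin(a),0]); O=np.array([580.8,141,0])
print(tool(O-111*X+[0,0,76]))
Q=lambda x,y,z:O+x*X+y*np.array([-X[1],X[0],0])+[0,0,z]
print(proj(c,[Q(-128,-14,135),Q(-108,-14,135),Q(-74,-13,130),Q(-84,-13,130),Q(0,-22,80),Q(-30,-22,80),Q(96,-22,80)]).round())
E
```

```text
8.35 [589.32853747  30.79394932 206.33072235] [[0.997, 0.079, -0.001], [0.079, -0.997, -0.0], [-0.001, -0.0, -1.0]] 91.66273167169423 [0.05 0.29 1.7  0.   1.16 1.54]
[1.26440663e-01 4.57289265e-01 1.30588033e+02]
[[340. 182.]
 [315. 182.]
 [273. 181.]
 [285. 181.]
 [201. 159.]
 [233. 159.]
 [ 99. 159.]]
```

View pics/w4.png

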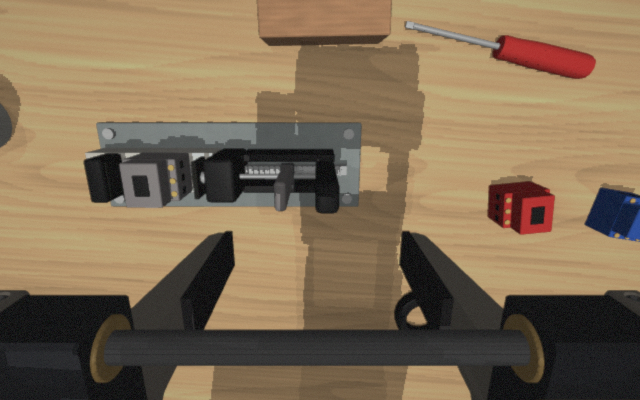

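The post top spans about (315–340) and the trigger top (274–288), matching the predicted columns, so I can descend.

Call:
{"name": "move_arm", "arguments": {"rows": [[[0,0.0005,0.03,0,0,0,0.0915],[0,0.0005,0.06,0,0,0,0.0915],[0,0.0005,0.09,0,0,0,0.0915],[0,0.0005,0.115,0,0,0,0.0915],[0,0.0005,0.13,0,0,0,0.0915],[0,0.0005,0.13,0,0,0,0.0915],[0,0.0005,0.13,0,0,0,0.0915]]]}}

```text
time: 9.1
ee_pos: [590.3, 30.3, 77.8]
ee_rot: [[0.997, 0.078, 0.001], [0.078, -0.997, 0.0], [0.001, 0.0, -1.0]]
ft_force: [-0.1, 0.5, 0.5]
width: 91.7
finger_force: 0.0
```

Call:
{"name": "move_arm", "arguments": {"rows": [[[0,0,0,0,0,0,0.065],[0,0,0,0,0,0,0.065],[0,0,0,0,0,0,0.03],[0,0,0,0,0,0,0.03],[0,0,0,0,0,0,0.03],[0,0,0,0,0,0,0.03],[0,0,0,0,0,0,0.03],[0,0,0,0,0,0,0.03],[0,0,0,0,0,0,0.03]]], "force": 35}}

```text
time: 10.0
ee_pos: [590.5, 29.4, 77.8]
ee_rot: [[0.997, 0.078, 0.001], [0.078, -0.997, -0.001], [0.001, 0.001, -1.0]]
ft_force: [0.0, -5.2, 4.5]
width: 33.4
finger_force: 35.0
```

```bash
python3 - <<'E'
from h import *
o=get_obs(); print(o["time"],o["ee_pos"],o["width"],o["finger_force"],o["ft_force"])
im=snapshot("top")[...,::-1].copy(); cv2.imwrite("pics/t5.png",im)
im2=snapshot("wrist")[...,::-1].copy()
cv2.imwrite("pics/v5.png",np.hstack([cv2.resize(im[155:225,205:340],(540,280),interpolation=cv2.INTER_CUBIC)[:, :250],im2[60:340,:540]]))
E
```

```text
10.0 [590.50312639  29.38114665  77.78505402] 33.41217224944386 35.035051703453064 [ 0.03300605 -5.15898203  4.47347014]
```

View pics/v5.png

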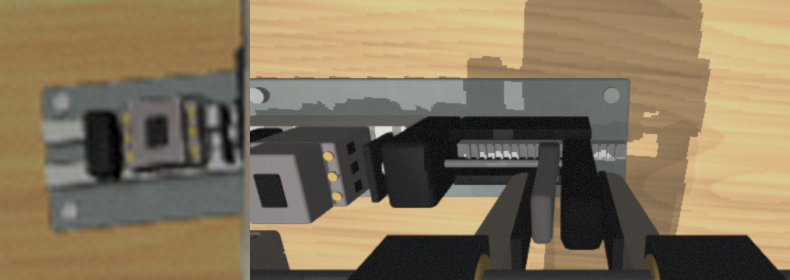

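The top crop shows the far jaw about 12 mm closer, just short of the contactor, so one full stroke is done (width 33.4). I'll do a second one, with force readings at an intermediate point.

Call:
{"name": "move_arm", "arguments": {"rows": [[[0,0,0,0,0,0,0.083],[0,0,0,0,0,0,0.083],[0,0,0,0,0,0,0.083],[0,0,0,0,0,0,0.083],[0,0,0,0,0,0,0.083],[0,0,0,0,0,0,0.06],[0,0,0,0,0,0,0.05],[0,0,0,0,0,0,0.044],[0,0,0,0,0,0,0.044],[0,0,0,0,0,0,0.044]]]}}

```text
time: 11.1
ee_pos: [589.7, 31.6, 77.0]
ee_rot: [[0.997, 0.078, -0.0], [0.078, -0.997, 0.002], [-0.0, -0.002, -1.0]]
ft_force: [0.3, 9.9, 0.0]
width: 44.1
finger_force: 5.0
```

Call:
{"name": "move_arm", "arguments": {"rows": [[[0,0,0,0,0,0,0.03],[0,0,0,0,0,0,0.03],[0,0,0,0,0,0,0.03],[0,0,0,0,0,0,0.03]]]}}

```text
time: 11.5
ee_pos: [589.8, 29.3, 77.0]
ee_rot: [[0.997, 0.078, -0.0], [0.078, -0.997, -0.001], [-0.0, 0.001, -1.0]]
ft_force: [2.2, -5.0, -0.4]
width: 33.3
finger_force: 35.0
```

```bash
cat > jaw.py <<'E'
from h import *
import sys
o=get_obs(); print(o["time"],o["ee_pos"],o["width"],o["finger_force"],o["ft_force"])
im=snapshot("top")[...,::-1].copy(); cv2.imwrite(f"pics/t{sys.argv[1]}.png",im)
c=camera_params("top"); a=np.radians(94.5); X=np.array([np.cos(a),np.sin(a),0]); Y=np.array([-X[1],X[0],0]); O=np.array([580.8,141,0])
# brightness along clamp x at rail-top lines beside contactor middle (z 80, y 0) averaged
for n,z,ys in(("top80",80,(-12,-8,-4,4,8,12)),):
  for f in ["pics/top0.png","pics/t5.png",f"pics/t{sys.argv[1]}.png"]:
    g=cv2.cvtColor(cv2.imread(f),cv2.COLOR_BGR2GRAY).astype(np.float32); xs=np.arange(40,130,2)
    v=np.mean([cv2.remap(g,*[np.float32(q) for q in proj(c,[O+x*X+y*Y+[0,0,z] for x in xs]).T],cv2.INTER_LINEAR).ravel() for y in ys],0)
    print(f,[f"{x}:{int(q)}" for x,q in zip(xs,v)])
E
python3 jaw.py 6
```

```text
11.5 [589.77270942  29.32426812  76.96514959] 33.27924482715072 35.025674700737 [ 2.23728602 -4.99803722 -0.37018463]
pics/top0.png ['40:138', '42:137', '44:136', '46:135', '48:134', '50:135', '52:135', '54:135', '56:136', '58:135', '60:135', '62:136', '64:137', '66:137', '68:137', '70:137', '72:135', '74:133', '76:132', '78:132', '80:132', '82:125', '84:105', '86:83', '88:61', '90:27', '92:8', '94:8', '96:15', '98:25', '100:30', '102:29', '104:29', '106:29', '108:27', '110:32', '112:59', '114:98', '116:120', '118:123', '120:122', '122:123', '124:124', '126:125', '128:126']
pics/t5.png ['40:109', '42:107', '44:100', '46:76', '48:63', '50:59', '52:58', '54:59', '56:58', '58:66', '60:83', '62:103', '64:108', '66:107', '68:107', '70:105', '72:108', '74:95', '76:54', '78:21', '80:6', '82:9', '84:16', '86:26', '88:30', '90:29', '92:28', '94:28', '96:25', '98:38', '100:69', '102:105', '104:119', '106:119', '108:119', '110:118', '112:118', '114:118', '116:120', '118:121', '120:121', '122:122', '124:123', '126:123', '128:124']
pics/t6.png ['40:93', '42:75', '44:61', '46:60', '48:61', '50:59', '52:61', '54:73', '56:92', '58:106', '60:108', '62:108', '64:107', '66:104', '68:104', '70:72', '72:27', '74:26', '76:28', '78:27', '80:28', '82:28', '84:26', '86:35', '88:66', '90:104', '92:120', '94:120', '96:122', '98:123', '100:122', '102:121', '104:120', '106:120', '108:118', '110:118', '112:119', '114:118', '116:119', '118:120', '120:121', '122:123', '124:123', '126:123', '128:124']
```

Rear edge of the jaw: 112.5 → 100.1 → 88.2, i.e. about 12 mm per stroke, so the face is now near 70.5 and touching the contactor. One more full stroke should give about 3.5 mm of pad.

Call:
{"name": "move_arm", "arguments": {"rows": [[[0,0,0,0,0,0,0.083],[0,0,0,0,0,0,0.083],[0,0,0,0,0,0,0.083],[0,0,0,0,0,0,0.083],[0,0,0,0,0,0,0.083],[0,0,0,0,0,0,0.06],[0,0,0,0,0,0,0.05],[0,0,0,0,0,0,0.044],[0,0,0,0,0,0,0.044],[0,0,0,0,0,0,0.044]]]}}

```text
time: 12.55
ee_pos: [589.5, 31.9, 77.1]
ee_rot: [[0.997, 0.078, -0.001], [0.078, -0.997, 0.002], [-0.0, -0.002, -1.0]]
ft_force: [0.3, 11.5, -1.6]
width: 43.7
finger_force: 5.7
```

Call:
{"name": "move_arm", "arguments": {"rows": [[[0,0,0,0,0,0,0.04],[0,0,0,0,0,0,0.038],[0,0,0,0,0,0,0.038],[0,0,0,0,0,0,0.038]]]}}

```text
time: 12.95
ee_pos: [589.5, 31.5, 77.1]
ee_rot: [[0.997, 0.078, -0.001], [0.078, -0.997, 0.002], [-0.0, -0.002, -1.0]]
ft_force: [0.6, 9.4, -1.3]
width: 38.0
finger_force: 7.2
```

```bash
python3 jaw.py 7 | grep -v -e top0 -e t5
```

```text
12.95 [589.50586816  31.50227564  77.07026944] 37.9945829874747 7.168106138706207 [ 0.60387573  9.40013455 -1.25243114]
pics/t7.png ['40:57', '42:58', '44:60', '46:67', '48:82', '50:99', '52:107', '54:108', '56:107', '58:105', '60:105', '62:93', '64:44', '66:23', '68:28', '70:30', '72:30', '74:27', '76:25', '78:30', '80:54', '82:90', '84:116', '86:119', '88:118', '90:119', '92:121', '94:121', '96:122', '98:122', '100:122', '102:121', '104:119', '106:119', '108:119', '110:119', '112:119', '114:118', '116:120', '118:121', '120:120', '122:122', '124:123', '126:123', '128:125']
```

Call:
{"name": "move_arm", "arguments": {"rows": [[[0,0,0,0,0,0,0.03],[0,0,0,0,0,0,0.03],[0,0,0,0,0,0,0.03],[0,0,0,0,0,0,0.03]]]}}

```text
time: 13.4
ee_pos: [589.7, 29.3, 77.0]
ee_rot: [[0.997, 0.078, -0.0], [0.078, -0.997, -0.001], [-0.0, 0.001, -1.0]]
ft_force: [0.3, -4.8, -3.0]
width: 33.6
finger_force: 35.0
```

```bash
python3 jaw.py 8 | grep -v -e top0 -e t5
```

```text
13.4 [589.68025067  29.29544425  77.03192487] 33.588730390013055 35.04030525684357 [ 0.34555877 -4.75013279 -2.98195823]
pics/t8.png ['40:60', '42:68', '44:85', '46:103', '48:108', '50:107', '52:106', '54:104', '56:106', '58:88', '60:36', '62:25', '64:31', '66:30', '68:30', '70:28', '72:25', '74:34', '76:59', '78:95', '80:117', '82:120', '84:120', '86:118', '88:118', '90:119', '92:120', '94:121', '96:122', '98:123', '100:121', '102:120', '104:119', '106:120', '108:119', '110:119', '112:118', '114:117', '116:119', '118:121', '120:121', '122:122', '124:123', '126:122', '128:124']
```

Call:
{"name": "move_arm", "arguments": {"rows": [[[0,0,0,0,0,0,0.083],[0,0,0,0,0,0,0.083],[0,0,0,0,0,0,0.083],[0,0,0,0,0,0,0.083],[0,0,0,0,0,0,0.083],[0,0,0,0,0,0,0.07],[0,0,0,0,0,0,0.064],[0,0,0,0,0,0,0.064],[0,0,0,0,0,0,0.064]]]}}

```text
time: 14.35
ee_pos: [589.7, 30.3, 77.2]
ee_rot: [[0.997, 0.078, -0.0], [0.078, -0.997, 0.0], [-0.0, -0.0, -1.0]]
ft_force: [-1.1, 3.5, -0.5]
width: 63.9
finger_force: 1.6
```

Jaw rear edge 76.6: pad is about 3 mm in. Now small steps with force readings.

Call:
{"name": "move_arm", "arguments": {"rows": [[[0,0,0,0,0,0,0.06],[0,0,0,0,0,0,0.056],[0,0,0,0,0,0,0.056],[0,0,0,0,0,0,0.056]]]}}

```text
time: 14.75
ee_pos: [589.6, 31.1, 77.1]
ee_rot: [[0.997, 0.078, -0.0], [0.078, -0.997, 0.001], [-0.0, -0.001, -1.0]]
ft_force: [-1.3, 7.6, -1.6]
width: 56.2
finger_force: 3.7
```

Call:
{"name": "move_arm", "arguments": {"rows": [[[0,0,0,0,0,0,0.055],[0,0,0,0,0,0,0.053],[0,0,0,0,0,0,0.053],[0,0,0,0,0,0,0.053]]]}}

```text
time: 15.15
ee_pos: [589.5, 31.8, 77.1]
ee_rot: [[0.997, 0.078, -0.0], [0.078, -0.997, 0.002], [-0.0, -0.002, -1.0]]
ft_force: [-1.2, 10.2, -1.2]
width: 53.2
finger_force: 5.6
```

```bash
python3 jaw.py 9 | grep -v -e top0 -e t5
```

```text
15.15 [589.54367699  31.84742759  77.10060481] 53.195998583828256 5.579720288515091 [-1.24269093 10.18437387 -1.21830597]
pics/t9.png ['40:59', '42:67', '44:84', '46:103', '48:108', '50:108', '52:107', '54:103', '56:105', '58:88', '60:38', '62:25', '64:30', '66:30', '68:30', '70:29', '72:27', '74:35', '76:58', '78:95', '80:116', '82:119', '84:120', '86:119', '88:118', '90:119', '92:120', '94:121', '96:121', '98:122', '100:122', '102:120', '104:119', '106:119', '108:119', '110:119', '112:119', '114:118', '116:119', '118:121', '120:121', '122:122', '124:122', '126:123', '128:124']
```

Call:
{"name": "move_arm", "arguments": {"rows": [[[0,0,0,0,0,0,0.051],[0,0,0,0,0,0,0.05],[0,0,0,0,0,0,0.05],[0,0,0,0,0,0,0.05]]]}}

```text
time: 15.6
ee_pos: [589.4, 32.6, 77.1]
ee_rot: [[0.997, 0.077, -0.001], [0.077, -0.997, 0.003], [-0.0, -0.003, -1.0]]
ft_force: [-2.2, 15.2, -1.9]
width: 50.2
finger_force: 7.4
```

Call:
{"name": "move_arm", "arguments": {"rows": [[[0,0,0,0,0,0,0.048],[0,0,0,0,0,0,0.047],[0,0,0,0,0,0,0.047],[0,0,0,0,0,0,0.047]]]}}

```text
time: 16.0
ee_pos: [589.4, 32.9, 77.1]
ee_rot: [[0.997, 0.077, -0.001], [0.077, -0.997, 0.004], [-0.0, -0.004, -1.0]]
ft_force: [-2.3, 16.7, -1.6]
width: 47.0
finger_force: 8.1
```

```bash
python3 jaw.py 10 | grep -v -e top0 -e t5
```

```text
16.0 [589.42471977  32.87229788  77.0559435 ] 47.033239743605904 8.114242851734161 [-2.28422851 16.7000786  -1.60633738]
pics/t10.png ['40:62', '42:76', '44:95', '46:106', '48:107', '50:107', '52:106', '54:104', '56:101', '58:60', '60:25', '62:28', '64:30', '66:30', '68:30', '70:29', '72:28', '74:44', '76:78', '78:112', '80:120', '82:120', '84:119', '86:119', '88:118', '90:120', '92:121', '94:121', '96:122', '98:123', '100:122', '102:122', '104:120', '106:120', '108:119', '110:119', '112:119', '114:118', '116:120', '118:121', '120:121', '122:122', '124:123', '126:123', '128:124']
```

The trigger force is 16.7 N, which matches "about 17 N with the pad half in". The jaw position puts the pad at about 4–5 mm, so both agree it is mid-range. I'll settle briefly and hand in.

Call:
{"name": "move_arm", "arguments": {"rows": [[[0,0,0,0,0,0,0.0465],[0,0,0,0,0,0,0.0465],[0,0,0,0,0,0,0.0465],[0,0,0,0,0,0,0.0465],[0,0,0,0,0,0,0.0465]]]}}

```text
time: 16.55
ee_pos: [589.5, 32.9, 77.1]
ee_rot: [[0.997, 0.077, -0.001], [0.077, -0.997, 0.004], [-0.0, -0.004, -1.0]]
ft_force: [-2.0, 16.5, -1.6]
width: 46.6
finger_force: 8.3
```

```bash
python3 -c "
from workcell import *
o=get_obs(); print(o['width'],o['ft_force'],o['finger_force']); print(job_done())"
```

```text
46.62562884911308 [-1.95577309 16.46736002 -1.55363967] 8.251392245292664
the job is handed in; nothing more can be done
None
```

I handed the job in with the contactor standing on the rails, pinched between the far jaw and the pad, and the trigger still held at about 16.5 N; I estimate the pad is 4–6 mm in (from jaw position and trigger force, not read directly), and no verdict was returned.

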